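Switch the two-way pill chute to the empty box and let the next three pills run

ROBOT

A 6-joint arm with a two-finger parallel gripper is mounted at the origin on a cart in front of the work surface, level with it; the furniture and walls round the work are solid. World frame = base frame: x ahead of the robot, y to its left, z up, the work surface at z = 0. Lengths are in m, angles in rad, forces in N, time in s.
With the tool pointing down it reaches from about 0.3 to 1 m from the base axis. Payload 5.1 kg.
Tool frame: the origin (TCP) lies between the finger pads; the fingertips stand 17 mm ahead of it and the grasp point (between the pads) lies 2 mm behind it; x points along the fingers, y is the direction in which the jaws open and shut, and the axes are right-handed (so a half turn about x gives the same grasp; the last joint's range is limited). The gripper opens to 95 mm and grips with 3 to 60 N. Pads are 20 mm wide; open, the fingers measure 119 mm over their backs; the gripper's body (75 mm by 180 mm) begins 59 mm behind the grasp point.
Start: joints at [1.022, 0.124, 1.65, -0, 1.367, -0.083], TCP at [0.292, 0.581, 0.195] pointing down, gripper open.
Joint ranges: [-2.61, 2.61], [-1.02, 2.33], [0.03, 2.71], [-1.35, 4.49], [0.32, 2.68], [-2.91, 2.91]. Speed limits (rad/s): [2.57, 2.57, 3.14, 3.14, 3.14, 3.14].

INTERFACE

Orientations are given as a unit quaternion [x, y, z, w].
In Python, from workcell import arm, vision gives the robot as it stands.
- The arm moves only by the shell command python3 -m creep 'ROWS' [FORCE]. ROWS is JSON, a list of rows, each a list of 5 numbers: the closure, from -1 (fully open) to 1 (shut), then the shift along the world's x, y, z in m, then the turn about the world's z in degrees. A call has exactly 5 rows; each row is the pose to reach, as a shift and turn from the pose measured when the call began; what a row does not reach only later rows make up. A row lasts 1/8 s, in which the tool goes at most 62.5 mm and 10.7 degrees, less where a joint would pass 70% of its speed; a pose out of reach is approached as far as the arm can. A call with a gripper value outside its range is refused whole. The fingers move at their own pace and stop on an object; FORCE is the grip in N (left out, the last holds). Time passes only in rows, so rows that repeat a pose let the fingers close, or fill a call up. It gives the time, the measured TCP pose, the force and the opening at its end, in the units of the state.
- arm.get_obs(): the state, without advancing time (a new reading comes with each control period).
- vision.get_image(name): name is "scene" or "top" or "wrist"; returns the picture (420x560x3 uint8, blue, green, red); there is no depth.
- vision.camera_info(name): a dict with "K" (3x3 intrinsics, pixels), "xyz" and "attitude" of the camera in the world. Camera axes: x right, y up, looking along -z (the intrinsics and any distortion apply to the point x, -y, -z); pixel columns grow to the right and rows downward; lengths in m; the calibration is good to about 2 mm. A picture is of the moment at which its call begins: read the wrist's pose just before it. camera_info takes no time and is no camera call; for the wrist camera it gives the pose at the moment of the call.
- arm.hand_in(): hands the job in, once; it reports no verdict.
The state is a dict: "clock": time; "joint_pos": joint angles; "qd": joint speeds; "joint_efforts": joint torques, N m; "position": TCP position; "orientation": TCP orientation; "ft_force": force on the tool from outside, world axes, zero at the start; "moment": the same for the moment, N m; "width": opening from 0.0 (shut) to 1.0 (fully open).
Only numpy, scipy, OpenCV 4.12 (cv2) and the standard library are available. Lean on these libraries where they do the work, as an engineer would, in place of code of your own. Each camera call takes 0.05 s, during which the arm holds its last target. There are 200 camera calls.

TASK

The right-hand counting box of the two-way pill chute has its three pills. Push the empty box along the table up against the rubber stops under the left-hand chute, press the raised left end of the seesaw gate down so that it rocks over to the left, and only then push the feed slide fully open so that the three waiting pills roll into that box. Do it all with the fingertips, gently, without ramming the stops: pick nothing up, do not touch the pills, and leave the full box and the other things alone.

Things in the scene. Friction and masses are not known exactly. Their poses are not given: they have to be found in the camera images.
- pill_chute: Two-way pill chute, grey sheet metal and aluminium, fixed to the table. Origin: on the table under the middle of the gate's pivot pin; +x back along the feed track, +y to the left chute, z up. Base plate x -53..97, y -58..58 mm. Feed track behind the gate: x 30..118, y -20..20, rims 128 to 147 mm high. Front bearing upright: x -40..-30, y -14..14, 94 mm high.
- left_stops (a point): Point midway between the end faces of the two rubber stops (18 mm round, 33 mm above the table, 34 mm either side of this point) below the left chute; their faces look to the chute's +y. A box pushed home rests its near end against both, its centre then 52 to 53 mm to +y of this point. The stops lie 74 mm left of the chute's middle.
- left_lip (a point): Middle of the lower lip of the left chute (floor 47 mm wide, here 56 mm above the table; walls to 94 mm at its upper end). The lip overhangs the stops by 32 mm. The right chute is its mirror image.
- gate (a joint): Seesaw gate: open aluminium trough 112 mm long (chute's y), 43 mm wide, on a pin along the chute's x, 80 mm above the table. Top-heavy: it rests to one side or the other. -0.28 rad = right end down (start; pills go right), +0.28 = left end down (pills go left). Pushed past the middle it falls over to the other rest by itself and stays; under 1 N at a tab does it.
- gate_left_tab (a point): Centre of the top of the left press tab, a rubber-topped flap 34 (x) by 36 mm (y) that sticks out toward the robot from the foot of the gate's front wall (wall top 26 mm above it), 39 mm in front of and 38 mm left of the pivot: about 106 mm above the table when this end is up, 85 mm when fully down; it also shifts 9 mm outward on the way. Nothing stands above it.
- gate_right_tab (a point): The same on the right press tab (38 mm right of the pivot), down at the start.
- feed_slide (a joint): Feed slide: a steel blade 34 mm wide that stops the first pill at the mouth of the feed track. 0 = shut (start), grows as it moves toward the chute's +y, 0.038 m = fully open, a dead stop; pills run from about 0.03. It rubs with about 1.2 N, stays where it is left and has no spring.
- slide_plate (a point): Centre of the rubber face of the feed slide's upright push plate, right of the feed track. The face looks to the chute's -y and is 36 mm long (x); the plate reaches from 90 to 143 mm above the table (this point 124 mm). Pushed toward the chute's +y it opens the slide by the same distance. At least 60 mm in front of it (to -y) are free above 100 mm height.
- empty_box: The empty stainless counting box, loose, 0.28 to 0.46 kg: open on top, 96 mm (x) by 104 mm (y) over the walls, rim bead 2 mm wider, 44 mm high, walls and floor 3 mm. Origin: centre of its underside; +y is its end away from the chute. At the start it stands 40 to 57 mm too far left, clear of the left chute; pushing the middle of its +y end slides it toward the stops.
- full_box: An identical counting box holding three counted pills, standing at the stops under the right chute. Leave it. Origin: centre of its underside.
- pill_1: First waiting pill in the feed track, next to the slide's blade: a white rigid ball-shaped pill shell, 28 mm across, 12 g, smooth, with a thin seam ring. Origin: its centre.
- pill_2: Second waiting pill, same shell; origin at its centre.
- pill_3: Third waiting pill, same shell; origin at its centre.
- counted_1: A counted pill (same shell, origin at its centre) in the full box. Leave it.
- counted_2: A counted pill in the full box. Leave it.
- counted_3: A counted pill in the full box. Leave it.
- tape_roll: Bystander: roll of brown tape lying flat behind the dropper bottle, 96 mm across, 48 mm high; origin at the centre of its underside.
- dropper: Bystander: small brown dropper bottle, 34 mm across, 102 mm high, near the left edge of the table behind the empty box; origin at the centre of its underside.
- rubber_stamp: Bystander: wooden rubber stamp with turned handle, 34 x 48 mm, 81 mm high; origin at the centre of its underside.

How it is judged:
By the outcome, as a careful person would: the job done as asked, in the order asked, and still so for the second after the job is handed in, with the robot touching nothing.
It also fails if it takes over 45 s, if anything falls off the work surface, if the arm or the gripper's body presses on something with over 40 N, if the wrist force passes 120 N, or if a joint passes its speed limit or range.

## Working session

There is one attempt and no reset: what is moved stays moved. The work goes in short steps, Python scripts to look and compute and a shell command to move; the robot and the scene stay as the last step left them, time stands still between calls to the robot, and variables do not carry over. Pictures are saved under pics/ and viewed, about 8 in all and at most 12, crops included, and the job is handed in when it is done.

```bash
mkdir -p pics; ls; python3 - <<'E'
from workcell import arm, vision
import cv2, numpy as np
np.set_printoptions(precision=4,suppress=True)
print(arm.get_obs())
for n in ("scene","top","wrist"):
    print(n,vision.camera_info(n)); cv2.imwrite(f"pics/{n}0.png",vision.get_image(n))
E
```

```text
pics
{'clock': 0.0, 'joint_pos': array([ 1.0224,  0.1245,  1.6516, -0.    ,  1.3675, -0.0826]), 'qd': array([-0.0013, -0.0019, -0.0001, -0.0014, -0.0007, -0.001 ]), 'joint_efforts': array([ -0.    , -41.7625, -35.9927,   0.0774,   0.0494,  -0.0002]), 'position': array([0.2916, 0.5802, 0.1935]), 'orientation': array([ 0.1625,  0.6882, -0.1639,  0.6878]), 'ft_force': array([ 0.323 , -0.4992, -0.1849]), 'moment': array([-0.0228, -0.0165,  0.0553]), 'width': 1.002592056173488}
scene {'K': array([[535.7354,   0.    , 282.9769],
       [  0.    , 535.7354, 209.3262],
       [  0.    ,   0.    ,   1.    ]]), 'xyz': array([-0.4656, -0.4917,  0.6865]), 'attitude': array([ 0.4625, -0.2688, -0.4242,  0.7306])}
top {'K': array([[461.5257,   0.    , 268.9013],
       [  0.    , 461.5257, 210.1527],
       [  0.    ,   0.    ,   1.    ]]), 'xyz': array([0.425 , 0.0702, 0.9845]), 'attitude': array([ 0.0523, -0.0523, -0.6978,  0.7124])}
wrist {'K': array([[324.5178,   0.    , 278.7408],
       [  0.    , 324.5178, 213.4017],
       [  0.    ,   0.    ,   1.    ]]), 'xyz': array([0.226 , 0.6138, 0.3827]), 'attitude': array([-0.1113, -0.0679,  0.5208,  0.8437])}
```

View pics/top0.png

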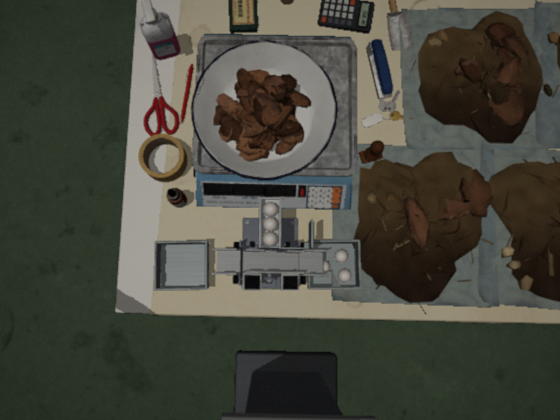

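View pics/scene0.png

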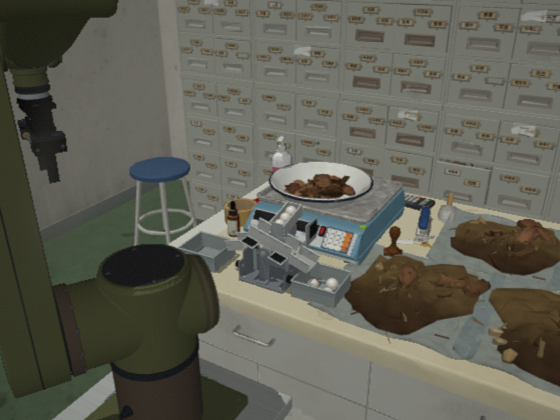

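Top view: the chute is near pixel (270,260), the empty box near (182,265), the full box at the right (340,265), and pills in the track at (270,225). I'll zoom in for measurement.

```bash
cat > h.py <<'E'
import numpy as np, cv2
from scipy.spatial.transform import Rotation as R
from workcell import arm, vision
np.set_printoptions(precision=4,suppress=True)
def ray(info,uv):
    uv=np.atleast_2d(uv).astype(float); K=info["K"]
    d=np.c_[(uv[:,0]-K[0,2])/K[0,0],-(uv[:,1]-K[1,2])/K[1,1],-np.ones(len(uv))]
    return R.from_quat(info["attitude"]).apply(d)
def at_z(info,uv,z):
    d=ray(info,uv); c=np.array(info["xyz"]); s=(np.asarray(z)-c[2])/d[:,2]
    return c+d*s[:,None]
def proj(info,P):
    p=R.from_quat(info["attitude"]).inv().apply(np.atleast_2d(P)-info["xyz"]); K=info["K"]
    return np.c_[K[0,2]+K[0,0]*p[:,0]/-p[:,2],K[1,2]-K[1,1]*p[:,1]/-p[:,2]]
E
python3 - <<'E'
from h import *
im=cv2.imread("pics/top0.png")
c=im[185:305,140:370]
c=cv2.resize(c,None,fx=3.4,fy=3.4,interpolation=cv2.INTER_CUBIC)
c=cv2.convertScaleAbs(c,alpha=1.4,beta=10)
cv2.imwrite("pics/topc.png",c)
E
```

```text
(no output)
```

View pics/topc.png

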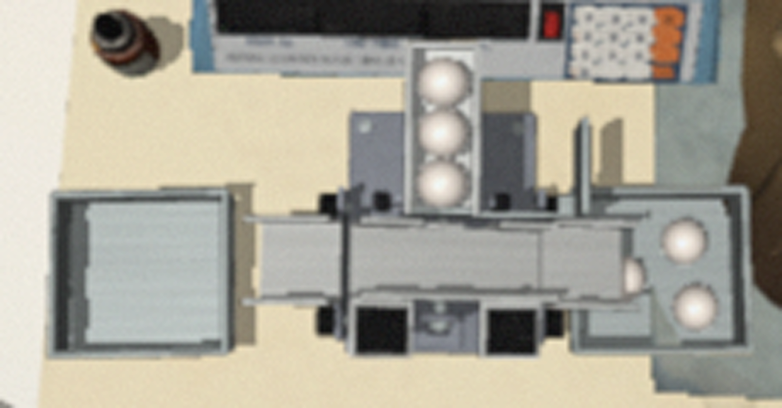

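Crop shows: the empty box rim (52–234, 190–355), left tab black at (382,331), right tab (512,331), push plate (585,120–212), base plate back corners (350,112) and (537,114).

```bash
python3 - <<'E'
from h import *
from scipy.optimize import least_squares
I=vision.camera_info("top")
f=lambda p: np.atleast_2d(p)/3.4+[140,185]
def show(n,p,z): print(n,(at_z(I,f(p),z)*1000).round(1).tolist())
show("box rim",[(52,192),(234,190),(232,354),(50,356)],.044)
show("base back",[(350,112),(537,114)],.003)
show("tabL",[(382,331),(355,331),(408,331),(382,307),(382,355)],.106)
show("tabR",[(512,331)],.085)
show("plate top",[(583,120),(583,212),(578,166),(591,166)],.143)
show("track rim top",[(407,48),(481,50)],.147)
show("track rim low",[(407,212),(478,212)],.128)
show("fullbox",[(747,188),(746,352)],.044)
show("lipL",[(262,222),(262,296),(247,218),(247,302)],.056)
show("dropper",[(108,28)],.1)
# rough chute fit
from numpy import *
mod=array([(97,58,3),(97,-58,3),(118,20,147),(118,-20,147),(30,20,128),(30,-20,128),(-39,38,106),(-39,-44,85)])/1e3
uv=f([(350,112),(537,114),(407,48),(481,50),(407,212),(478,212),(382,331),(512,331)])
def res(q): 
    P=mod@R.from_euler('z',q[2]).as_matrix().T+[q[0],q[1],0]; return (proj(I,P)-uv).ravel()
s=least_squares(res,[.36,.07,0]); print(s.x*[1000,1000,57.3]); print(s.fun.reshape(-1,2))
E
```

```text
box rim [[495.9, 302.0, 44.0], [499.3, 192.9, 44.0], [402.4, 190.2, 44.0], [399.0, 297.6, 44.0]]
base back [[553.3, 127.1, 3.0], [554.5, 9.1, 3.0]]
tabL [[418.1, 99.9, 106.0], [417.8, 114.8, 106.0], [418.4, 85.5, 106.0], [431.3, 100.2, 106.0], [405.0, 99.5, 106.0]]
tabR [[419.5, 27.0, 85.0]]
plate top [[533.3, -7.1, 143.0], [483.6, -7.4, 143.0], [508.3, -4.5, 143.0], [508.4, -11.5, 143.0]]
track rim top [[570.1, 88.9, 147.0], [569.8, 48.8, 147.0]]
track rim low [[482.7, 87.2, 128.0], [483.5, 48.5, 128.0]]
fullbox [[506.9, -114.9, 44.0], [409.8, -113.5, 44.0]]
lipL [[479.8, 174.1, 56.0], [436.5, 172.5, 56.0], [482.0, 183.0, 56.0], [432.9, 181.1, 56.0]]
dropper [[586.3, 261.4, 100.0]]
[454.7803  67.0553   0.8283]
[[ 0.2617  1.1139]
 [-0.6303  0.8666]
 [ 0.1002 -1.2825]
 [ 0.0514 -1.7334]
 [-0.1455 -0.9907]
 [ 0.5406 -0.8555]
 [-2.4878  1.5007]
 [ 2.311   1.6523]]
```

```bash
python3 - <<'E'
from h import *
I=vision.camera_info("top"); S=vision.camera_info("scene")
o=arm.get_obs(); print(R.from_quat(o["orientation"]).as_matrix())
for z in (.12,.16,.2,.25): print(z,at_z(I,[(265,178)],z)[0])
def tri(a,b):
    d1=ray(I,[a])[0];d2=ray(S,[b])[0]
    A=np.c_[d1,-d2]; t=np.linalg.lstsq(A,np.array(S["xyz"])-I["xyz"],rcond=None)[0]
    p1=np.array(I["xyz"])+d1*t[0];p2=np.array(S["xyz"])+d2*t[1];print((p1+p2)/2,np.linalg.norm(p1-p2))
tri((193,108),(276,172)); tri((337,110),(372,183))
im=cv2.imread("pics/scene0.png")[195:310,170:365]
cv2.imwrite("pics/scenec.png",cv2.convertScaleAbs(cv2.resize(im,None,fx=4,fy=4,interpolation=cv2.INTER_CUBIC),alpha=1.4,beta=10))
print(proj(S,[(.508,-.0115,.124)]))
E
```

```text
[[-0.0009  0.4491  0.8935]
 [-0.0014  0.8935 -0.4491]
 [-1.     -0.0016 -0.0001]]
0.12 [0.616  0.0803 0.12  ]
0.16 [0.6071 0.0799 0.16  ]
0.2 [0.5983 0.0794 0.2   ]
0.25 [0.5872 0.0788 0.25  ]
[0.7461 0.2215 0.1375] 0.0007701225207089974
[ 0.7426 -0.0572  0.161 ] 0.012570235124531386
[[311.5915 229.1513]]
```

View pics/scenec.png

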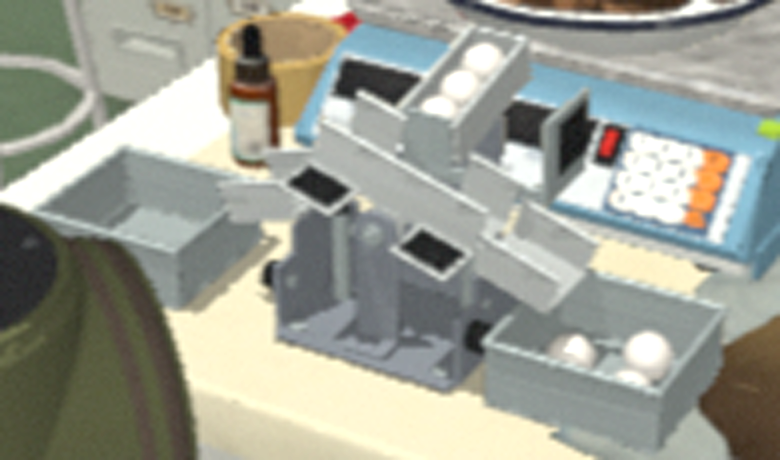

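The push plate prediction (566,137 in the crop) matches the black rubber face seen there. The left tab is up, the right tab down, and the box is clear. I'll move to the staging point beside the box.

```bash
python3 -m creep '[[-0.05,0.03,-0.045,-0.01,-10],[-0.05,0.06,-0.09,-0.03,-20],[-0.05,0.1,-0.14,-0.05,-30],[-0.05,0.13,-0.19,-0.07,-40],[-0.05,0.155,-0.23,-0.08,-50]]' 10; python3 -m creep '[[-0.05,0.001,-0.002,-0.01,-7],[-0.05,0.002,-0.005,-0.03,-12],[-0.05,0.002,-0.005,-0.05,-12],[-0.05,0.002,-0.005,-0.06,-12],[-0.05,0.002,-0.005,-0.06,-12]]'
python3 -c "
from h import *
print(R.from_quat(arm.get_obs()['orientation']).as_matrix())"
```

```text
clock: 0.78
position: [0.4468, 0.3479, 0.1121]
orientation: [0.439, 0.554, -0.442, 0.553]
ft_force: [0.6, 0.8, -0.4]
width: 0.55
clock: 1.4
position: [0.4479, 0.3428, 0.051]
orientation: [0.494, 0.505, -0.497, 0.504]
ft_force: [0.5, -0.5, 0.3]
width: 0.525
[[-0.0054  0.9998  0.0179]
 [-0.0019  0.0179 -0.9998]
 [-1.     -0.0054  0.0018]]
```

```bash
python3 -m creep '[[-0.05,0.001,-0.003,-0.007,0],[-0.05,0.001,-0.01,-0.013,0],[-0.05,0.001,-0.017,-0.013,0],[-0.05,0.001,-0.022,-0.013,0],[-0.05,0.001,-0.026,-0.013,0]]'
python3 -m creep '[[-0.05,0,-0.004,0,0],[-0.05,0,-0.008,0,0],[-0.05,0.0,-0.012,0,0],[-0.05,0,-0.016,0,0],[-0.05,0,-0.020,0,0]]'
```

```text
clock: 2.02
position: [0.4492, 0.3165, 0.0383]
orientation: [0.494, 0.505, -0.497, 0.504]
ft_force: [0.6, 0.4, -0.9]
width: 0.527
clock: 2.65
position: [0.4492, 0.2962, 0.0383]
orientation: [0.494, 0.505, -0.497, 0.504]
ft_force: [-0.1, -0.6, 0.2]
width: 0.525
```

```bash
python3 -m creep '[[-0.05,0,-0.003,0,0],[-0.05,0,-0.006,0,0],[-0.05,0.0,-0.009,0,0],[-0.05,0,-0.012,0,0],[-0.05,0,-0.015,0,0]]'
python3 - <<'E'
from h import *
im=vision.get_image("top")
cv2.imwrite("pics/t1.png",cv2.convertScaleAbs(cv2.resize(im[185:305,140:370],None,fx=3.4,fy=3.4,interpolation=cv2.INTER_CUBIC),alpha=1.4,beta=10))
print(arm.get_obs()["ft_force"])
E
```

```text
clock: 3.28
position: [0.4492, 0.281, 0.0383]
orientation: [0.494, 0.505, -0.497, 0.504]
ft_force: [-0.0, 0.6, -0.7]
width: 0.521
[ 0.0673 -0.6946  0.3282]
```

View pics/t1.png

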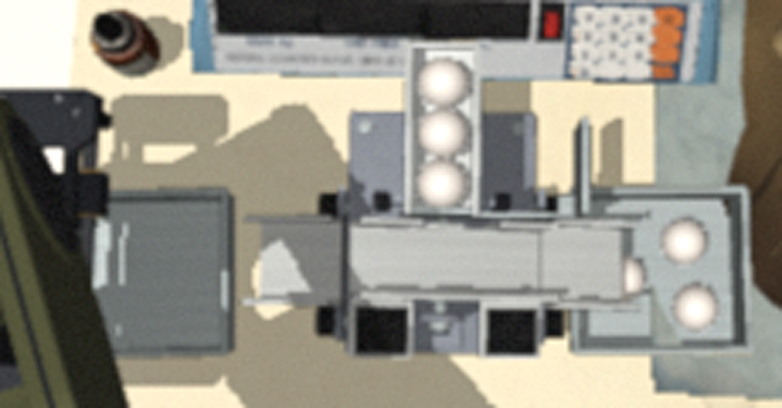

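The box edge is still at px 232, so it has not moved, although the TCP reads past its +y wall. I'll check where the fingers are before pushing on.

```bash
python3 - <<'E'
from h import *
I=vision.camera_info("top");o=arm.get_obs();p=o["position"];M=R.from_quat(o["orientation"]).as_matrix()
print(p,o["width"]); 
for a in (-.17,-.1,-.06,0,.017):
    for s in(-.035,.035): print(a,s,(proj(I,[p+M[:,0]*a+M[:,1]*s])[0]-[140,185])*3.4)
w=vision.camera_info("wrist"); im=vision.get_image("wrist"); cv2.imwrite("pics/w1.png",im)
print(w, proj(w,[p+M[:,0]*.017+M[:,1]*.025,p+M[:,0]*.017-M[:,1]*.025,(.399,.2985,.044),(.496,.3015,.044)]))
E
```

```text
[0.4491 0.2808 0.0383] 0.5262846104517825
-0.17 -0.035 [  5.0729 331.3168]
-0.17 0.035 [ 11.4632 188.2403]
-0.1 -0.035 [ 40.9693 331.0007]
-0.1 0.035 [ 46.3846 199.6248]
-0.06 -0.035 [ 58.9333 330.8426]
-0.06 0.035 [ 63.8906 205.3318]
0 -0.035 [ 83.0293 330.6304]
0 0.035 [ 87.4036 212.9971]
0.017 -0.035 [ 89.3103 330.5751]
0.017 0.035 [ 93.5385 214.9971]
{'K': array([[324.5178,   0.    , 278.7408],
       [  0.    , 324.5178, 213.4017],
       [  0.    ,   0.    ,   1.    ]]), 'xyz': array([0.4478, 0.3543, 0.2272]), 'attitude': array([-0.131 ,  0.0011,  0.0094,  0.9913])} [[317.1687 239.5929]
 [242.739  239.5467]
 [195.659  222.5593]
 [360.5007 220.7733]]
```

View pics/w1.png

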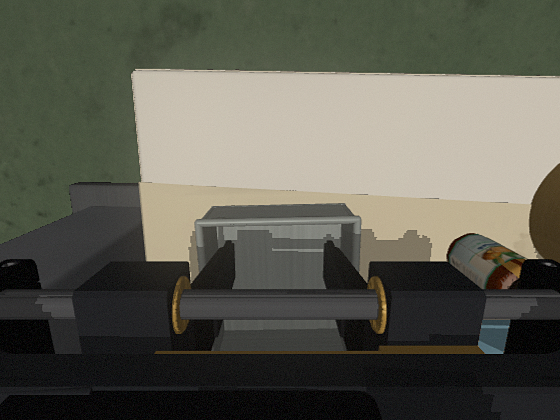

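```bash
python3 - <<'E'
from h import *
o=arm.get_obs();p=o["position"]
w=vision.camera_info("wrist"); im=cv2.imread("pics/w1.png")[190:360,180:380]
cv2.imwrite("pics/w1c.png",cv2.convertScaleAbs(cv2.resize(im,None,fx=3.5,fy=3.5,interpolation=cv2.INTER_CUBIC),alpha=1.8,beta=20))
for z in(.02,.035,.05,.07):
  P=[(p[0]+sx*a,p[1]+b,z) for sx in(-1,1) for a in(.025,.037) for b in(-.01,.01)]
  print(z,((proj(w,P)-[180,190])*3.5).round().tolist())
E
```

```text
0.02 [[221.0, 217.0], [220.0, 119.0], [160.0, 216.0], [157.0, 118.0], [477.0, 222.0], [482.0, 124.0], [539.0, 223.0], [545.0, 125.0]]
0.035 [[212.0, 248.0], [211.0, 144.0], [147.0, 247.0], [144.0, 143.0], [486.0, 253.0], [492.0, 149.0], [552.0, 254.0], [559.0, 150.0]]
0.05 [[202.0, 284.0], [200.0, 172.0], [131.0, 282.0], [128.0, 171.0], [496.0, 289.0], [503.0, 178.0], [567.0, 290.0], [575.0, 179.0]]
0.07 [[185.0, 340.0], [183.0, 218.0], [107.0, 339.0], [102.0, 216.0], [513.0, 346.0], [520.0, 224.0], [591.0, 348.0], [601.0, 225.0]]
```

View pics/w1c.png

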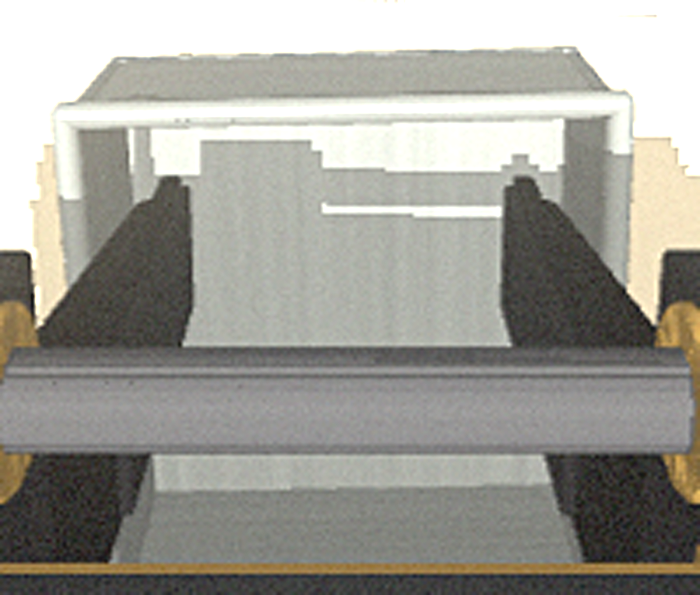

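The wrist view puts the visible tips (crop rows ~180, inner edges 190/503) at about z 0.05, so they passed just over the rim, which explains the zero force. I'll lift out, go back, and come in lower.

```bash
python3 -m creep '[[-0.05,0,0,0.02,0],[-0.05,0,0,0.04,0],[-0.05,0,0.02,0.05,0],[-0.05,0,0.05,0.05,0],[-0.05,0,0.07,0.05,0]]'
python3 -m creep '[[-0.05,0,-0.003,0,0],[-0.05,0,-0.003,-0.02,0],[-0.05,0,-0.003,-0.04,0],[-0.05,0,-0.003,-0.055,0],[-0.05,0,-0.003,-0.064,0]]'
python3 - <<'E'
from h import *
o=arm.get_obs();p=o["position"];w=vision.camera_info("wrist");im=vision.get_image("wrist")
print(p,o["ft_force"]); im=im[190:360,180:380]
cv2.imwrite("pics/w2c.png",cv2.convertScaleAbs(cv2.resize(im,None,fx=3.5,fy=3.5,interpolation=cv2.INTER_CUBIC),alpha=1.8,beta=20))
for z in(.005,.02,.035):
  P=[(p[0]+sx*.025,p[1]+b,z) for sx in(-1,1) for b in(-.01,.01)]
  print(z,((proj(w,P)-[180,190])*3.5).round().tolist())
E
```

```text
clock: 4.0
position: [0.4489, 0.3528, 0.0882]
orientation: [0.494, 0.505, -0.497, 0.504]
ft_force: [0.7, -0.5, 0.6]
width: 0.525
clock: 4.62
position: [0.4481, 0.3489, 0.0221]
orientation: [0.493, 0.506, -0.498, 0.503]
ft_force: [0.8, 0.4, 0.5]
width: 0.528
[0.4481 0.3489 0.0221] [0.7749 0.3671 0.5395]
0.005 [[221.0, 219.0], [220.0, 121.0], [478.0, 224.0], [483.0, 126.0]]
0.02 [[212.0, 250.0], [210.0, 146.0], [487.0, 256.0], [493.0, 151.0]]
0.035 [[201.0, 286.0], [199.0, 175.0], [497.0, 292.0], [503.0, 181.0]]
```

View pics/w2c.png

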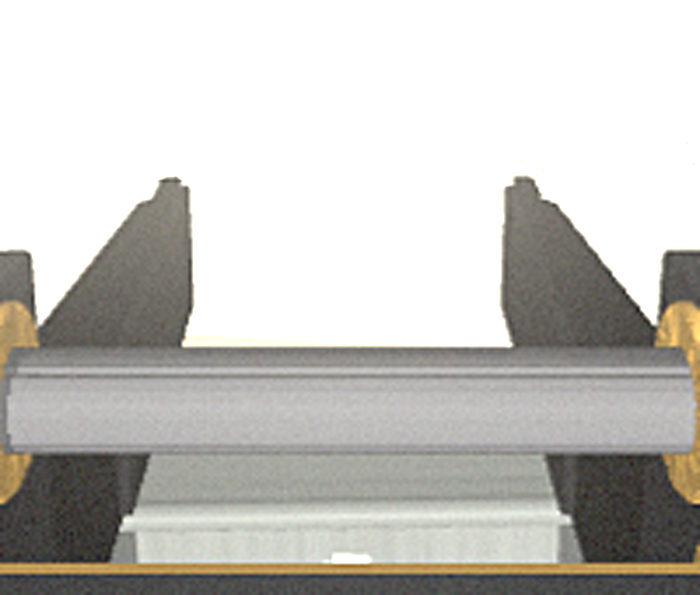

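Tips again look about 13 mm above the TCP rather than 17 mm below it. I'll lower gently, watching the force.

```bash
python3 -m creep '[[-0.05,0.001,0,-0.001,0],[-0.05,0.001,0,-0.002,0],[-0.05,0.001,0,-0.003,0],[-0.05,0.001,0,-0.004,0],[-0.05,0.001,0,-0.005,0]]'
python3 -m creep '[[-0.05,0,0,-0.001,0],[-0.05,0,0,-0.002,0],[-0.05,0,0,-0.003,0],[-0.05,0,0,-0.004,0],[-0.05,0,0,-0.005,0]]'
```

```text
clock: 5.3
position: [0.4489, 0.3488, 0.0167]
orientation: [0.493, 0.506, -0.498, 0.503]
ft_force: [0.3, -0.1, -0.2]
width: 0.526
clock: 5.92
position: [0.4488, 0.3488, 0.0116]
orientation: [0.493, 0.506, -0.498, 0.503]
ft_force: [-0.1, -0.7, 0.8]
width: 0.528
```

```bash
python3 - <<'E'
from h import *
I=vision.camera_info("top")
print("table edge top cam", at_z(I,np.array([(65,170),(45,300)])/3.4+[140,185],0.0), at_z(I,[(130,150),(118,290)],0.))
E
```

```text
table edge top cam [[0.5132 0.3054 0.    ]
 [0.432  0.3133 0.    ]] [[ 0.6991  0.3798 -0.    ]
 [ 0.3956  0.3853  0.    ]]
```

The tan table ends near y≈0.31, so I'm over a different surface. To be safe either way I'll come back to TCP z≈0.019 before approaching.

```bash
python3 -m creep '[[-0.05,0,0,0.004,0],[-0.05,0,-0.002,0.008,0],[-0.05,0,-0.01,0.008,0],[-0.05,0,-0.018,0.008,0],[-0.05,0,-0.026,0.008,0]]'
python3 -m creep '[[-0.05,0,-0.004,0,0],[-0.05,0,-0.008,0,0],[-0.05,0,-0.012,0,0],[-0.05,0,-0.015,0,0],[-0.05,0,-0.018,0,0]]'
python3 -m creep '[[-0.05,0,-0.003,0,0],[-0.05,0,-0.005,0,0],[-0.05,0,-0.007,0,0],[-0.05,0,-0.009,0,0],[-0.05,0,-0.010,0,0]]'
```

```text
clock: 6.55
position: [0.4487, 0.322, 0.0195]
orientation: [0.493, 0.506, -0.498, 0.503]
ft_force: [-0.4, 0.1, 0.2]
width: 0.532
clock: 7.18
position: [0.4487, 0.3041, 0.0195]
orientation: [0.493, 0.506, -0.498, 0.503]
ft_force: [0.4, 2.1, -0.8]
width: 0.525
clock: 7.8
position: [0.4487, 0.294, 0.0195]
orientation: [0.493, 0.506, -0.498, 0.503]
ft_force: [0.3, 1.8, -0.3]
width: 0.53
```

Contact now, about 2 N of sliding friction. I'll keep pushing.

```bash
python3 -m creep '[[-0.05,0,-0.004,0,0],[-0.05,0,-0.008,0,0],[-0.05,0,-0.012,0,0],[-0.05,0,-0.015,0,0],[-0.05,0,-0.018,0,0]]'
python3 -m creep '[[-0.05,0,-0.003,0,0],[-0.05,0,-0.006,0,0],[-0.05,0,-0.008,0,0],[-0.05,0,-0.010,0,0],[-0.05,0,-0.011,0,0]]'
python3 - <<'E'
from h import *
im=vision.get_image("top")
cv2.imwrite("pics/t2.png",cv2.convertScaleAbs(cv2.resize(im[185:305,140:370],None,fx=3.4,fy=3.4,interpolation=cv2.INTER_CUBIC),alpha=1.4,beta=10))
E
```

```text
clock: 8.43
position: [0.4487, 0.2758, 0.0195]
orientation: [0.493, 0.506, -0.498, 0.503]
ft_force: [0.2, 1.8, 0.0]
width: 0.524
clock: 9.05
position: [0.4487, 0.2647, 0.0195]
orientation: [0.493, 0.506, -0.498, 0.503]
ft_force: [-0.5, 0.9, 0.1]
width: 0.524
```

View pics/t2.png

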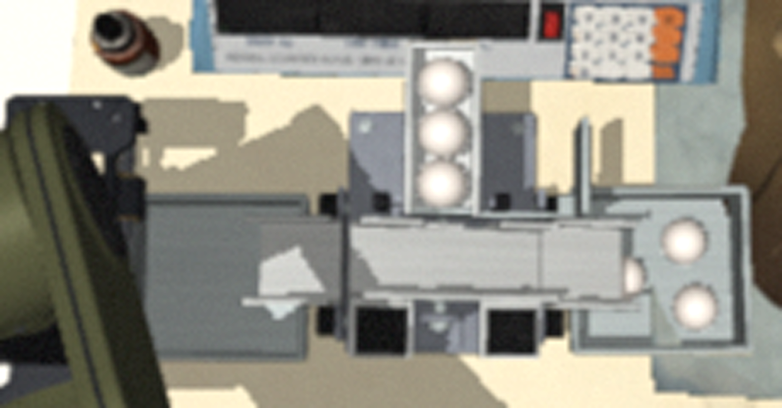

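The box's near edge is at px 308 and the stops at ~318, so about 6 mm remain; the box is square. I'll creep on.

```bash
python3 -m creep '[[-0.05,0,-0.001,0,0],[-0.05,0,-0.002,0,0],[-0.05,0,-0.003,0,0],[-0.05,0,-0.0035,0,0],[-0.05,0,-0.004,0,0]]'
python3 -m creep '[[-0.05,0,-0.0005,0,0],[-0.05,0,-0.001,0,0],[-0.05,0,-0.0015,0,0],[-0.05,0,-0.002,0,0],[-0.05,0,-0.002,0,0]]'
```

```text
clock: 9.72
position: [0.4487, 0.2606, 0.0195]
orientation: [0.493, 0.506, -0.498, 0.503]
ft_force: [0.9, 2.1, -0.5]
width: 0.526
clock: 10.35
position: [0.4487, 0.2585, 0.0195]
orientation: [0.493, 0.506, -0.498, 0.503]
ft_force: [-0.6, 1.5, -0.1]
width: 0.529
```

```bash
python3 -m creep '[[-0.05,0,-0.0005,0,0],[-0.05,0,-0.001,0,0],[-0.05,0,-0.0015,0,0],[-0.05,0,-0.002,0,0],[-0.05,0,-0.002,0,0]]'

```

```text
clock: 10.98
position: [0.449, 0.2572, 0.0197]
orientation: [0.494, 0.506, -0.498, 0.503]
ft_force: [-0.2, 4.3, -1.4]
width: 0.523
```

```bash
python3 -m creep '[[-0.05,0,-0.0004,0,0],[-0.05,0,-0.0008,0,0],[-0.05,0,-0.0012,0,0],[-0.05,0,-0.0015,0,0],[-0.05,0,-0.0015,0,0]]'
python3 -c "
from h import *
print(arm.get_obs()['moment'],arm.get_obs()['ft_force'])"
```

```text
clock: 11.6
position: [0.4495, 0.2569, 0.0201]
orientation: [0.495, 0.506, -0.497, 0.502]
ft_force: [0.1, 8.3, -1.0]
width: 0.529
[ 1.4082 -0.0906 -0.0793] [ 0.1048  8.3485 -1.0222]
```

About 8 N and no further motion, so the box is home. I'll back off, lift, close the fingers and go above the left tab.

```bash
python3 -m creep '[[-0.05,0,0.003,0,0],[-0.05,0,0.01,0,0],[-0.05,0,0.02,0.005,0],[-0.05,0,0.022,0.05,0],[-0.05,0,0.022,0.1,0]]'
python3 -m creep '[[1,0,0,0.04,0],[1,0,0,0.075,0],[1,-0.01,-0.05,0.075,0],[1,-0.02,-0.1,0.075,0],[1,-0.03,-0.14,0.075,0]]'
python3 -m creep '[[1,-0.004,-0.02,0,0],[1,-0.004,-0.038,0,0],[1,-0.004,-0.038,0,0],[1,-0.004,-0.038,-0.01,0],[1,-0.004,-0.038,-0.02,0]]'
```

```text
clock: 12.22
position: [0.4487, 0.279, 0.1205]
orientation: [0.494, 0.506, -0.498, 0.502]
ft_force: [1.4, 0.1, 0.8]
width: 0.521
clock: 12.85
position: [0.4182, 0.1378, 0.196]
orientation: [0.494, 0.506, -0.498, 0.503]
ft_force: [1.3, -0.5, -0.1]
width: 0.059
clock: 13.48
position: [0.414, 0.1004, 0.1751]
orientation: [0.493, 0.506, -0.498, 0.503]
ft_force: [0.8, 0.9, 0.5]
width: 0.002
```

```bash
python3 -m creep '[[1,0.001,0.004,-0.01,0],[1,0.001,0.004,-0.02,0],[1,0.001,0.004,-0.03,0],[1,0.001,0.004,-0.038,0],[1,0.001,0.004,-0.044,0]]'
python3 -m creep '[[1,0,0,-0.002,0],[1,0,0,-0.004,0],[1,0,0,-0.006,0],[1,0,0,-0.008,0],[1,0,0,-0.01,0]]'
python3 -m creep '[[1,0,0,-0.002,0],[1,0,0,-0.004,0],[1,0,0,-0.006,0],[1,0,0,-0.008,0],[1,0,0,-0.01,0]]'

```

```text
clock: 14.1
position: [0.4149, 0.1044, 0.1305]
orientation: [0.493, 0.506, -0.498, 0.503]
ft_force: [0.6, 0.0, 0.1]
width: 0.006
clock: 14.72
position: [0.415, 0.1044, 0.1205]
orientation: [0.493, 0.506, -0.498, 0.503]
ft_force: [0.8, 0.6, -0.2]
width: 0.004
clock: 15.35
position: [0.415, 0.1044, 0.1104]
orientation: [0.493, 0.506, -0.498, 0.503]
ft_force: [0.6, -0.0, -0.2]
width: 0.008
```

```bash
cat > d.py <<'E'
from h import *
a=cv2.imread("pics/scene0.png")[250:264,268:288].astype(float); b=vision.get_image("scene")
print("tabR diff",abs(a-b[250:264,268:288]).mean()); cv2.imwrite("pics/slast.png",b)
E
python3 d.py
python3 -m creep '[[1,0,0,-0.002,0],[1,0,0,-0.004,0],[1,0,0,-0.006,0],[1,0,0,-0.008,0],[1,0,0,-0.01,0]]'
python3 d.py
python3 -m creep '[[1,0,0,-0.002,0],[1,0,0,-0.004,0],[1,0,0,-0.006,0],[1,0,0,-0.008,0],[1,0,0,-0.01,0]]'
python3 d.py

```

```text
tabR diff 10.238095238095237
clock: 16.02
position: [0.4148, 0.1043, 0.0999]
orientation: [0.493, 0.506, -0.498, 0.503]
ft_force: [-0.6, 0.1, -0.7]
width: 0.007
tabR diff 10.30952380952381
clock: 16.7
position: [0.4146, 0.1043, 0.0895]
orientation: [0.493, 0.507, -0.498, 0.502]
ft_force: [0.1, -0.1, -0.7]
width: 0.01
tabR diff 10.383333333333333
```

```bash
python3 - <<'E'
from h import *
s=cv2.imread("pics/slast.png")[180:310,200:350]; w=vision.get_image("wrist")
s=cv2.resize(s,(400,347),interpolation=cv2.INTER_CUBIC); w=w[190:364,180:380]; w=cv2.resize(w,(400,347),interpolation=cv2.INTER_CUBIC)
cv2.imwrite("pics/m1.png",cv2.convertScaleAbs(np.hstack([s,w]),alpha=1.4,beta=10))
p=arm.get_obs()["position"];I=vision.camera_info("wrist")
for z in (.0725,.0895,.1025): print(z,((proj(I,[(p[0],p[1],z),(p[0],p[1]+.01,z)])-[180,190])*2+[400,0]).round(), (proj(vision.camera_info("scene"),[(p[0],p[1],z)])-[200,180])*2.67)
E
```

```text
0.0725 [[600.  99.]
 [601.  71.]] [[125.6843 197.6898]]
0.0895 [[600. 118.]
 [601.  87.]] [[125.1185 180.2863]]
0.1025 [[600. 134.]
 [601. 102.]] [[124.6813 166.8364]]
```

View pics/m1.png

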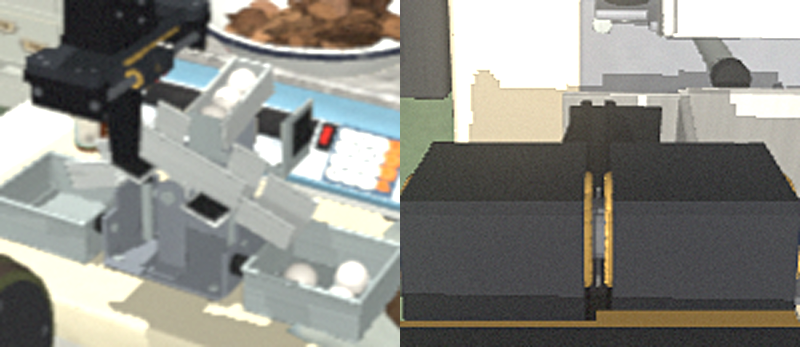

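The fingertip is seen just at the left tab (scene half, 125,168), with the gate still right-down. I'll continue slowly.

```bash

python3 -m creep '[[1,0,0,-0.001,0],[1,0,0,-0.002,0],[1,0,0,-0.003,0],[1,0,0,-0.004,0],[1,0,0,-0.005,0]]'
python3 d.py
python3 -m creep '[[1,0,0,-0.001,0],[1,0,0,-0.002,0],[1,0,0,-0.003,0],[1,0,0,-0.004,0],[1,0,0,-0.005,0]]'
python3 d.py

```

```text
clock: 17.42
position: [0.4144, 0.1043, 0.0843]
orientation: [0.493, 0.507, -0.498, 0.502]
ft_force: [-0.4, 0.0, 0.7]
width: 0.005
tabR diff 24.14047619047619
clock: 18.1
position: [0.4143, 0.1043, 0.0791]
orientation: [0.493, 0.507, -0.498, 0.502]
ft_force: [0.3, 0.2, 0.5]
width: 0.007
tabR diff 37.89047619047619
```

```bash

python3 -m creep '[[1,0,0,-0.001,0],[1,0,0,-0.002,0],[1,0,0,-0.003,0],[1,0,0,-0.004,0],[1,0,0,-0.004,0]]'
python3 d.py; python3 d.py

```

```text
clock: 18.77
position: [0.4141, 0.1042, 0.0748]
orientation: [0.493, 0.507, -0.498, 0.502]
ft_force: [0.2, -0.6, -0.0]
width: 0.004
tabR diff 46.59047619047619
tabR diff 46.67738095238095
```

```bash

python3 -m creep '[[1,0,0,-0.001,0],[1,0,0,-0.002,0],[1,0,0,-0.003,0],[1,0,0,-0.003,0],[1,0,0,-0.003,0]]'
python3 d.py
python3 -m creep '[[1,0,0,0.005,0],[1,0,0,0.015,0],[1,0,0,0.035,0],[1,0,0,0.06,0],[1,0,0,0.09,0]]'
python3 - <<'E'
from h import *
exec(open("d.py").read())
s=b[180:310,200:350]; t=vision.get_image("top")[185:305,140:370]
cv2.imwrite("pics/m2.png",cv2.convertScaleAbs(np.vstack([np.hstack([cv2.resize(s,(350,303),interpolation=cv2.INTER_CUBIC),np.zeros((303,207,3),np.uint8)]),cv2.resize(t,(557,291),interpolation=cv2.INTER_CUBIC)]),alpha=1.4,beta=10))
E
```

```text
clock: 19.5
position: [0.4142, 0.1042, 0.0719]
orientation: [0.493, 0.507, -0.498, 0.502]
ft_force: [-0.1, 0.5, -0.5]
width: 0.001
tabR diff 38.08095238095238
clock: 20.18
position: [0.414, 0.1042, 0.1632]
orientation: [0.493, 0.507, -0.498, 0.502]
ft_force: [-0.1, -0.0, -0.5]
width: 0.007
tabR diff 38.71071428571429
```

View pics/m2.png

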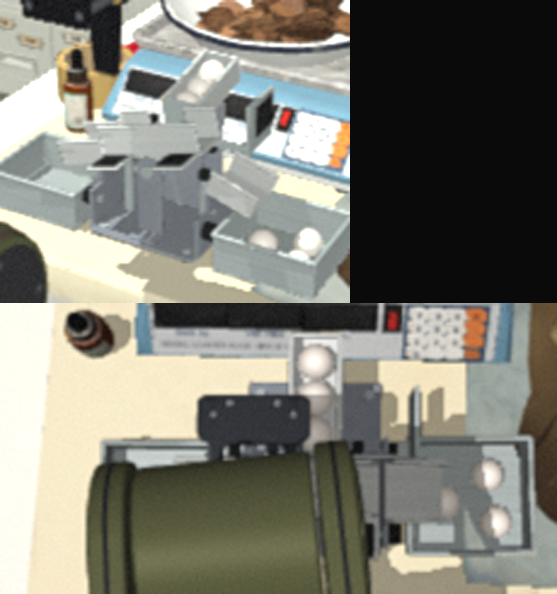

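The gate is now left end down, stable after release, and the box stands at the stops. Next is the slide: up, over to in front of the push plate (y≈−0.05), then down.

```bash

python3 -m creep '[[1,0,0,0.03,0],[1,0,-0.03,0.05,0],[1,0.02,-0.075,0.05,0],[1,0.05,-0.12,0.05,0],[1,0.08,-0.154,0.05,0]]'
python3 -m creep '[[1,0.014,-0.001,-0.01,0],[1,0.014,-0.001,-0.04,0],[1,0.014,-0.001,-0.07,0],[1,0.014,-0.001,-0.09,0],[1,0.014,-0.001,-0.1,0]]'
python3 -c "
from h import *
print(arm.get_obs()['ft_force'],arm.get_obs()['position'])"
```

```text
clock: 20.9
position: [0.4973, -0.0512, 0.2162]
orientation: [0.495, 0.505, -0.496, 0.504]
ft_force: [-0.3, 0.7, 0.2]
width: 0.005
clock: 21.52
position: [0.5106, -0.052, 0.1147]
orientation: [0.495, 0.505, -0.497, 0.503]
ft_force: [0.8, -0.1, 1.1]
width: 0.006
[ 0.8    -0.135   1.0819] [ 0.5106 -0.052   0.1147]
```

```bash

python3 -m creep '[[1,-0.002,0.005,-0.005,0],[1,-0.002,0.012,-0.005,0],[1,-0.002,0.018,-0.005,0],[1,-0.002,0.023,-0.005,0],[1,-0.002,0.027,-0.005,0]]'
python3 -m creep '[[1,0,0.003,0,0],[1,0,0.006,0,0],[1,0,0.009,0,0],[1,0,0.012,0,0],[1,0,0.015,0,0]]'
python3 -m creep '[[1,0,0.003,0,0],[1,0,0.006,0,0],[1,0,0.009,0,0],[1,0,0.012,0,0],[1,0,0.014,0,0]]'

```

```text
clock: 22.15
position: [0.5089, -0.0246, 0.1102]
orientation: [0.495, 0.505, -0.496, 0.504]
ft_force: [-0.5, 1.1, 0.0]
width: 0.004
clock: 22.78
position: [0.5088, -0.0095, 0.1102]
orientation: [0.495, 0.505, -0.496, 0.504]
ft_force: [-0.8, -2.8, -0.1]
width: 0.006
clock: 23.4
position: [0.5088, 0.0047, 0.1101]
orientation: [0.495, 0.505, -0.496, 0.503]
ft_force: [-1.4, -0.3, 0.7]
width: 0.009
```

```bash

python3 -m creep '[[1,0,0.002,0,0],[1,0,0.004,0,0],[1,0,0.006,0,0],[1,0,0.008,0,0],[1,0,0.009,0,0]]'
python3 -m creep '[[1,0,0.0005,0,0],[1,0,0.001,0,0],[1,0,0.0015,0,0],[1,0,0.002,0,0],[1,0,0.002,0,0]]'

```

```text
clock: 24.02
position: [0.5088, 0.0139, 0.1101]
orientation: [0.495, 0.505, -0.496, 0.504]
ft_force: [-1.6, -1.1, 0.4]
width: 0.007
clock: 24.65
position: [0.5088, 0.0155, 0.1101]
orientation: [0.495, 0.505, -0.497, 0.504]
ft_force: [-1.7, -4.0, 0.2]
width: 0.004
```

```bash

python3 -m creep '[[1,0,0.0005,0,0],[1,0,0.001,0,0],[1,0,0.0015,0,0],[1,0,0.002,0,0],[1,0,0.002,0,0]]'

```

```text
clock: 25.28
position: [0.5088, 0.0155, 0.1102]
orientation: [0.493, 0.504, -0.498, 0.505]
ft_force: [-2.1, -9.6, 1.1]
width: 0.008
```

Dead stop (9.6 N, no motion). I'll back off, lift clear, and take the final check picture.

```bash

python3 -m creep '[[1,0,-0.004,0,0],[1,0,-0.02,0,0],[1,0,-0.04,0,0],[1,0,-0.045,0.04,0],[1,0,-0.045,0.09,0]]'
python3 -m creep '[[1,-0.02,-0.04,0.03,0],[1,-0.05,-0.08,0.05,0],[1,-0.08,-0.13,0.05,0],[1,-0.1,-0.18,0.05,0],[1,-0.12,-0.22,0.05,0]]'
python3 - <<'E'
from h import *
b=vision.get_image("scene");s=b[195:310,190:340]; t=vision.get_image("top")[185:305,140:370]
cv2.imwrite("pics/m3.png",cv2.convertScaleAbs(np.vstack([cv2.resize(s,(391,300),interpolation=cv2.INTER_CUBIC)[:, :391],np.zeros((0,391,3),np.uint8)]) if 0 else np.vstack([np.pad(cv2.resize(s,(365,280),interpolation=cv2.INTER_CUBIC),((0,0),(0,235),(0,0))),cv2.resize(t,(600,313),interpolation=cv2.INTER_CUBIC)]),alpha=1.4,beta=10))
E
```

```text
clock: 25.9
position: [0.5078, -0.0301, 0.1997]
orientation: [0.493, 0.505, -0.498, 0.503]
ft_force: [0.5, -0.4, 0.5]
width: 0.004
clock: 26.52
position: [0.3867, -0.252, 0.25]
orientation: [0.494, 0.504, -0.498, 0.504]
ft_force: [0.9, 0.7, 0.6]
width: 0.005
```

View pics/m3.png

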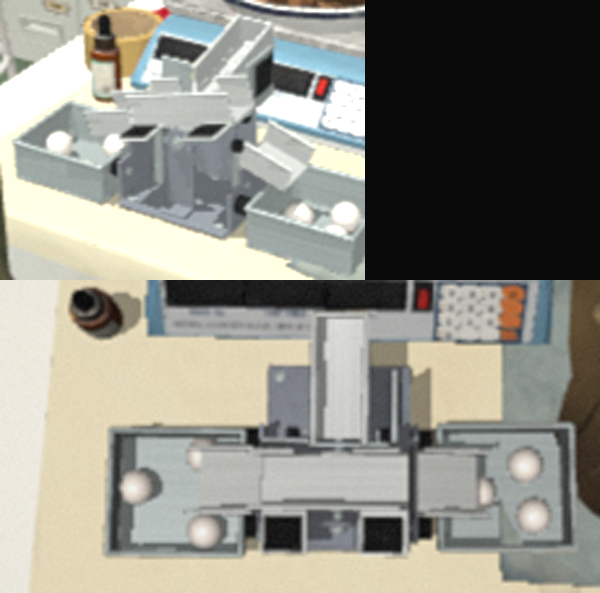

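All three pills are in the left box. One numeric check of how the box sits, then hand in.

```bash
python3 - <<'E'
from h import *
I=vision.camera_info("top")
f=lambda u,v:(u/600*230+140,(v-280)/313*120+185)
L=at_z(I,[f(108,428),f(106,553),f(245,555)],.044);Rr=at_z(I,[f(573,425),f(575,552)],.044)
print(L,Rr)
t=cv2.cvtColor(vision.get_image("top"),6)[225:300,170:245].astype(float)
g=cv2.cvtColor(cv2.imread("pics/m3.png"),6)
t2=cv2.cvtColor(vision.get_image("top"),6)[225:300,170:245].astype(float); print("still:",abs(t-t2).mean())
E
```

```text
[[0.4964 0.2487 0.044 ]
 [0.4002 0.2456 0.044 ]
 [0.4008 0.1386 0.044 ]] [[ 0.5063 -0.1148  0.044 ]
 [ 0.4084 -0.1155  0.044 ]]
still: 1.0791111111111111
```

```bash
python3 - <<'E'
from h import *
I=vision.camera_info("top")
t=np.mean([cv2.cvtColor(vision.get_image("top"),6).astype(float) for _ in range(6)],0)
def edge(c0,c1,r0,r1,z,n):
    P=[]
    for r in range(r0,r1):
        g=abs(np.diff(cv2.GaussianBlur(t,(0,0),.7)[r,c0:c1+1])); k=g.argmax(); k=min(max(k,1),len(g)-2)
        a,b,c=g[k-1:k+2]; P.append((c0+k+.5+(a-c)/2/(a-2*b+c+1e-9),r))
    W=at_z(I,P,z); 
    for _ in range(3):
        f=np.polyfit(W[:,0],W[:,1],1); e=abs(W[:,1]-np.polyval(f,W[:,0])); W=W[e<max(2*np.median(e),3e-4)]
    print(n,"y@x=.45: %.4f yaw %.2f res %.4f n %d"%(np.polyval(f,.45),-np.degrees(np.arctan(f[0])),e.std(),len(W)))
edge(177,185,243,287,.044,"left box outer"); edge(355,364,243,287,.044,"full box outer")
edge(256,263,206,240,.138,"track left"); edge(277,284,206,240,.138,"track right")
E
```

```text
left box outer y@x=.45: 0.2449 yaw -0.70 res 0.0002 n 28
full box outer y@x=.45: -0.1133 yaw 3.87 res 0.0005 n 33
track left y@x=.45: 0.0939 yaw 3.79 res 0.0003 n 21
track right y@x=.45: 0.0470 yaw -1.71 res 0.0001 n 29
```

Left box yaw is +0.7° once the sign is corrected (dy/dx = tan yaw), against about 0.8° for the chute, so it is square on the stops. The other edge fits are unreliable. Handing in.

```bash
python3 -c "
from workcell import arm
print(arm.get_obs()['clock']); print(arm.hand_in())"
```

```text
27.025
the job is handed in; nothing more can be done
None
```

The job is done and handed in at 27.0 s. In order, I pushed the empty box against the left stops, rocked the gate over to the left, and opened the feed slide to its dead stop.

**What happened**
- **Box:** about 2 N slid it along, and I stopped at about 8 N once it no longer moved against the stops.
- **Gate:** I pressed the left tab until the gate fell over. It stayed left end down after I lifted off.
- **Slide:** I pushed it until it stopped dead at 9.6 N, then lifted the arm clear.

**Last checks**
- **Pills:** the final pictures show the feed track empty, all three pills in the left box, and three pills still in the full box.
- **Box position:** the two boxes' outer ends sit symmetric about the chute to about 1 mm. The left box is turned about 0.7° and the chute about 0.8°, so it is square on the stops.

**What failed or disagreed**
- **First push missed:** the fingertips sit about 30 mm higher than the stated tool dimensions imply. They went over the box rim without any measurable contact force, and nothing moved. I saw this in the wrist picture and came in lower.
- **Unreliable edge fits:** a finer edge measurement gave inconsistent angles for the full box and the feed track, so I did not use those. A coarser corner reading gave 1.8° for the left box, which is within its pixel error.

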